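# Index the specimen viewer by two teeth

## Robot

A 7-joint arm with a two-finger parallel gripper is mounted at the origin on the work surface. World frame = base frame: x ahead of the robot, y to its left, z up, the work surface at z = 0. Lengths are in mm, angles in rad, forces in N, time in s.
With the tool pointing down it reaches from about 400 to 900 mm from the base axis. Payload 5.6 kg.
Tool frame: the origin (TCP) lies between the finger pads; the fingertips stand 25 mm ahead of it and the grasp point (between the pads) lies 6 mm ahead of it (robot.tip_reach is the distance from the TCP to the fingertips, in mm); y points along the fingers, z is the direction in which the jaws open and shut, and the axes are right-handed (so a half turn about y gives the same grasp; the last joint's range is limited). The gripper opens to 92 mm and grips with 3 to 60 N. Pads are 20 mm wide; open, the fingers measure 128 mm over their backs; the gripper's body (75 mm by 189 mm) begins 69 mm behind the grasp point.
Start: joints at [1.218, 0.468, -0.012, 1.603, 0.006, 1.071, -0.056], TCP at [198.123, -619.076, 239.592] pointing down, gripper open.
Joint ranges: [-2.53, 2.53], [-0.31, 2.02], [-1.57, 1.55], [0.28, 2.44], [-1.29, 4.43], [0.15, 1.84], [-2.92, 2.92]. Speed limits (rad/s): [2.57, 2.57, 3.14, 3.14, 3.14, 3.14, 3.14].

## Interface

Orientations are given as a unit quaternion [x, y, z, w].
In Python, from workcell import monitor, camera, robot, nets gives the robot as it stands.
- The arm moves only by the tool play_rows, never from a script. Its argument "targets" is a list of rows, each a list of 3 entries, a list of its own where there are three numbers: the shift along the tool's x, y, z in m, then the turn about the tool's y in degrees, then the finger opening in m, from 0 to 0.0919. A call has 1 to 12 rows; each row is the pose to reach, as a shift and turn from the pose commanded when the call began, along the tool's axes at that moment; what a row does not reach only later rows make up. A row lasts 1/10 s, in which the tool goes at most 50 mm and 8.59 degrees, less where a joint would pass 70% of its speed; a pose out of reach is approached as far as the arm can. A call with a gripper value outside its range is refused whole. The fingers move at their own pace and stop on an object; "newtons" is the grip in N (left out, the last holds). Time passes only in rows, so rows that repeat a pose let the fingers close. It gives the time, the measured TCP pose, the force and the opening at its end, in the units of the state.
- monitor.observe(): the state, without advancing time (a new reading comes with each control period).
- camera(name): name is "scene" or "side" or "wrist"; returns a dict with "frame" (384x512x3 uint8, blue, green, red), "mtx" (3x3 intrinsics, pixels), "camera_from_world" (4x4, takes a point from world to camera coordinates). Camera axes: x right, y down, z forward; pixel columns grow to the right and rows downward; lengths in mm; the calibration is good to about 2 mm. A picture is of the moment at which its call begins. There is no depth.
- robot.sign_off(): hands the job in, once; it reports no verdict.
Trained networks look in the newest picture that a camera, given by its name, has taken for a name from the list of things; names that differ only in an ending like _2 or _b are one class to them, and where a whole thing is asked for, a point or a joint stands for the part that bears it (a point fixed in the world has none). Each returns a list of dicts, best first, with "score" (0 to 1); they miss things now and then, are a little off and sometimes report something else, mostly with a low value. They report only what shows in the picture. A call takes as long as a camera call.
- nets.masks_of(camera, target): "pixels" (384x512 bool, what is visible of it) and "rect" ([centre column, centre row, width, height] in pixels, round what is visible of it).
The state is a dict: "time": time; "joint_pos": joint angles; "joint_velocities": joint speeds; "joint_efforts": joint torques, N m; "tcp_pos": TCP position; "tcp_rot": TCP orientation; "contact_force": force on the tool from outside, world axes, zero at the start; "moment": the same for the moment, N m; "finger_gap": finger opening in mm.
Only numpy, scipy, OpenCV 4.12 (cv2) and the standard library are available. Lean on these libraries where they do the work, as an engineer would, in place of code of your own. Each camera call takes 0.05 s, during which the arm holds its last target. There are 200 camera calls.

## Task

Bring the small brain model under the viewing window of the specimen viewer that has the round window: reach in from above through the slot in its cover and push the star wheel on clockwise (seen from above; towards the robot's left under the slot) by two whole teeth in all, one tooth per stroke, taking the push off the wheel and pausing a moment between the strokes. Leave the wheel of the viewer with the square window alone.

Things in the scene. Friction and masses are not known exactly. Their poses are not given: they have to be found in the camera images.
- round_viewer: Fixed grey box 250 x 250 x 60 mm, white cover; origin: centre of the underside, on the wheel's axis, z up. Slot through the 6 mm cover, 54 mm along x, 144 mm along y, centred at x -85, y 0; clear down to the wheel's disc at z 14. Round 54 mm window at x 78, y -17. The slot side faces the robot (x points away from it), yaw within 0.3 rad; stands left or right of its twin.
- round_wheel (a joint): Its star wheel, rad, grows clockwise (teeth in the slot go to the box's +y); starts within 0.12 of 0; a tooth is 0.785. 8 radial teeth 8 mm thick, 48 to 110 mm from the axis, z 14 to 50. At 0, 0.785, .. teeth cross the slot's centre line at y -15 and +60, gap behind to y -72 free. Friction holds it anywhere (2.5 N turns it). Brain model (beige, 40 mm) is under the window at 1.571.
- square_viewer: The twin, to leave alone: the same fixed box, cover, slot and axes as round_viewer, but its window is square, 52 mm, and a small glass dish lies on its cover.
- square_wheel (a joint): The twin's star wheel, rad, to leave alone: like round_wheel, starts within 0.12 of 0.

How it is judged:
By the outcome, as a careful person would: the job done as asked, in the order asked, and still so for the second after the job is handed in, with the robot touching nothing.
It also fails if it takes over 48 s, if anything falls off the work surface, if the arm or the gripper's body presses on something with over 40 N, if the wrist force passes 120 N, or if a joint passes its speed limit or range.

## Working session

There is one attempt and no reset: what is moved stays moved. The work goes in short steps, Python scripts to look and compute and a tool call to move; the robot and the scene stay as the last step left them, time stands still between calls to the robot, and variables do not carry over. Pictures are saved under pics/ and viewed, about 8 in all and at most 12, crops included, and the job is handed in when it is done.

Besides the shell and the picture viewer there is one more tool, called after "Call:" by a JSON object that holds its "api" and its "payload". play_rows: Moves the arm, as the interface text tells. Its arguments: {"type":"object","properties":{"targets":{"type":"array","items":{"type":"array"}},"newtons":{"type":"number"}},"required":["targets"]}

```bash
ls; mkdir -p pics
python3 - <<'E'
from workcell import monitor,camera,robot,nets
import cv2,numpy as np
s=monitor.observe();print(s)
fs=[]
for c in("scene","side"):
    d=camera(c);fs.append(d["frame"]);cv2.imwrite(f"pics/{c}0.png",d["frame"])
    for n in("round_viewer","square_viewer","round_wheel"):
        for m in nets.masks_of(c,n)[:3]:print(c,n,m["score"],m["rect"])
E
```

```text
pics
{'time': 0.0, 'joint_pos': array([ 1.21802725,  0.46837952, -0.01157491,  1.60364204,  0.00599384,
        1.07136516, -0.05633426]), 'joint_velocities': array([-8.31386143e-04,  7.80088102e-05, -1.52111897e-03, -1.98107662e-03,
       -5.95172968e-04, -9.50098127e-05,  9.19670173e-05]), 'joint_efforts': array([-7.39847728e-04, -5.20573425e+01, -1.25774203e-02, -2.43751520e+01,
       -5.65339741e-02,  1.72337552e-02,  1.53833707e-04]), 'tcp_pos': array([ 197.90124473, -618.57210326,  238.63113935]), 'tcp_rot': array([-0.10917972,  0.69925482, -0.69804288,  0.10889726]), 'contact_force': array([ 0.63466326, -0.06572893, -0.1345158 ]), 'moment': array([ 0.03975144, -0.02184549,  0.00118591]), 'finger_gap': 92.17071342510968}
scene round_viewer 0.63 [204.4, 142.2, 162.7, 126.5]
scene round_viewer 0.35 [203.7, 127.8, 97.4, 36.7]
scene square_viewer 0.8 [336.1, 277.1, 220.1, 199.3]
scene round_wheel 0.56 [203.4, 126.0, 100.1, 37.8]
side round_viewer 0.88 [281.6, 132.7, 132.9, 106.8]
side square_viewer 0.95 [212.5, 289.0, 221.3, 189.3]
side round_wheel 0.88 [295.0, 124.6, 89.3, 44.4]
```

View pics/scene0.png

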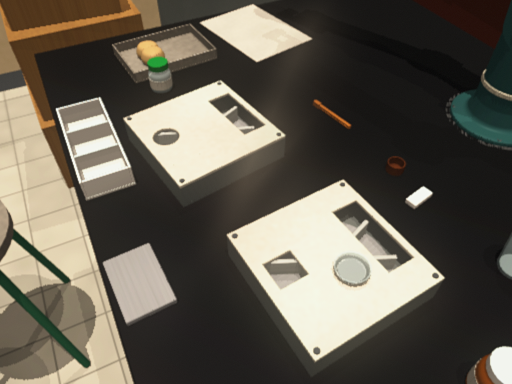

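View pics/side0.png

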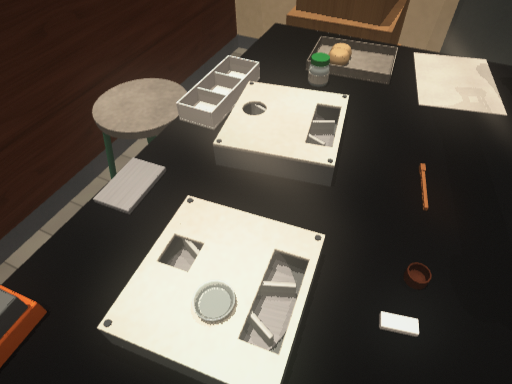

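The scene picture shows the round viewer as the far box (cover corners about (220,83), (284,134), (183,184), (125,120)). In the side picture its corners are about (257,84), (350,96), (333,163), (218,147). The square viewer, with the dish, is the nearer box.

```bash
cat > h.py <<'E'
from workcell import monitor,camera,robot,nets
import cv2,numpy as np
from scipy.optimize import least_squares
from scipy.spatial.transform import Rotation as R
def proj(d,P):
    P=np.atleast_2d(P).astype(float); T=d["camera_from_world"]
    c=P@T[:3,:3].T+T[:3,3]; q=c@d["mtx"].T; return q[:,:2]/q[:,2:]
def toplane(d,uv,z):
    T=d["camera_from_world"]; Rm=T[:3,:3]; o=-Rm.T@T[:3,3]
    v=Rm.T@np.linalg.inv(d["mtx"])@np.array([uv[0],uv[1],1.]); return o+v*(z-o[2])/v[2]
def box(p,P):
    P=np.atleast_2d(P).astype(float); c,s=np.cos(p[2]),np.sin(p[2])
    return np.c_[p[0]+c*P[:,0]-s*P[:,1],p[1]+s*P[:,0]+c*P[:,1],P[:,2]]
C=np.array([[-125,-125,60],[-125,125,60],[125,125,60],[125,-125,60.]])
E
python3 - <<'E'
from h import *
hand={"scene":[(220,83),(284,134),(183,184),(125,120)],"side":[(257,84),(350,96),(333,163),(218,147)]}
ds={};obs={}
for c in hand:
    d=camera(c);ds[c]=d
    g=cv2.cvtColor(d["frame"],6);b=(g>170).astype(np.uint8)
    n,l,st,ce=cv2.connectedComponentsWithStats(b)
    mc=np.mean(hand[c],0).astype(int)
    k=np.bincount(l[mc[1]-3:mc[1]+4,mc[0]-3:mc[0]+4].ravel()).argmax()
    cn=max(cv2.findContours((l==k).astype(np.uint8),0,1)[0],key=cv2.contourArea)
    ap=cv2.approxPolyDP(cv2.convexHull(cn),6,True)[:,0];print(c,ap.tolist())
    P=[toplane(d,u,60)for u in hand[c]];print(np.round(P,0).tolist())
    obs[c]=np.array(hand[c],float)
W=np.array([toplane(ds["scene"],u,60)for u in hand["scene"]])
ctr=W.mean(0)
def near(c,p):
    q=proj(ds[c],box(p,C));o=obs[c]
    i=[np.argmin(np.linalg.norm(o-a,axis=1))for a in q];return (q-o[i]).ravel()
best=None
for y in np.linspace(-.3,.3,7):
    r=least_squares(lambda p:np.r_[near("scene",p),near("side",p)],[ctr[0],ctr[1],y],x_scale=[10,10,.1],diff_step=1e-4)
    if best is None or r.cost<best.cost:best=r
p=best.x;print(p,best.cost,np.round(best.fun,1));np.save("p.npy",p)
im=[]
for c in ds:
    f=cv2.resize(ds[c]["frame"],None,fx=4,fy=4)
    S=[[-112,-72,60],[-112,72,60],[-58,72,60],[-58,-72,60]]
    t=np.linspace(0,6.28,30);Wd=np.c_[78+27*np.cos(t),-17+27*np.sin(t),60+0*t]
    for q in(C,S,Wd):cv2.polylines(f,[np.int32(proj(ds[c],box(p,q))*4+2)],True,(0,0,255),1)
    m=np.int32(proj(ds[c],box(p,[[0,0,60]]))[0]*4);im.append(f[max(0,m[1]-280):m[1]+280,m[0]-200-190:m[0]+390][:560,:780])
    im[-1]=cv2.resize(im[-1],(400,290))
cv2.imwrite("pics/fit.png",np.hstack(im))
E
```

```text
scene [[284, 134], [179, 185], [124, 118], [221, 81]]
[[569.0, -341.0, 60.0], [524.0, -109.0, 60.0], [762.0, -68.0, 60.0], [808.0, -304.0, 60.0]]
side [[214, 141], [249, 81], [348, 95], [333, 165]]
[[782.0, -306.0, 60.0], [559.0, -348.0, 60.0], [526.0, -111.0, 60.0], [752.0, -60.0, 60.0]]
[ 6.61310119e+02 -2.10117398e+02  1.63179136e-01] 72.36181851739651 [ 1.9 -3.7  3.2 -0.2 -0.8  0.8  0.  -2.8  0.8 -1.3  3.9  2.4 -3.8 -3.5
 -6.9 -3.3]
```

View pics/fit.png

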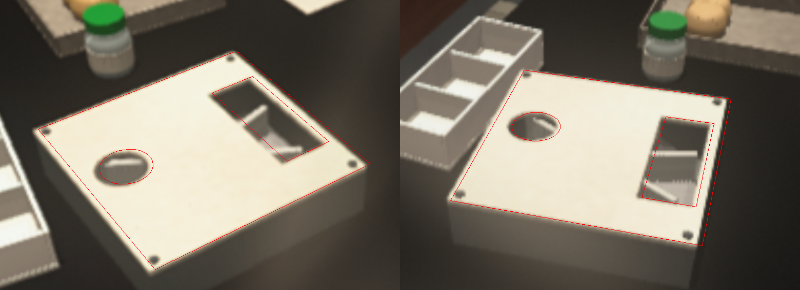

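The fit puts the round viewer at about (661, -210), yaw 0.16. The drawn slot sits some mm off the real one, so I'll refine it from the wrist camera.

```bash
cat >> h.py <<'E'
def shift(target,yaw=None):
    s=monitor.observe();r=R.from_quat(s["tcp_rot"]);M=r.as_matrix()
    print("tool shift m",np.round(M.T@(np.array(target)-s["tcp_pos"])/1000,4),"tcp",np.round(s["tcp_pos"],1),"t",s["time"],"F",np.round(s["contact_force"],1))
    print("axes\n",np.round(M,3))
    if yaw is not None:
        b=np.array([-np.sin(yaw),np.cos(yaw),0])@M # box y in tool
        a=np.degrees(np.arctan2(b[0],b[2]));a=(a+90)%180-90
        print("turn about tool y to bring z along box y (deg)",a)
E
python3 - <<'E'
from h import *
p=np.load("p.npy");w=box(p,[[-75,-5,60]])[0];print(w)
shift([w[0],w[1],239],p[2])
d=camera("wrist");T=d["camera_from_world"];print("cam pos",-T[:3,:3].T@T[:3,3],T[2,:3],d["mtx"][0])
E
```

```text
[ 588.11871347 -227.23517144   60.        ]
tool shift m [-0.4909  0.0005 -0.2543] tcp [ 198.1 -619.1  239.6] t 0.5 F [-0.5 -0.4  0.7]
axes
 [[-0.952 -0.     0.305]
 [-0.305  0.    -0.952]
 [ 0.    -1.    -0.   ]]
turn about tool y to bring z along box y (deg) 8.393131905323173
cam pos [ 268.81285048 -596.69335122  384.11171804] [-0.2520654  -0.08118316 -0.96429888] [287.19897106   0.         255.28634769]
```

Call:
{"api": "play_rows", "payload": {"targets": [[[-0.02, 0, -0.01], 1, 0], [[-0.06, 0, -0.03], 2, 0], [[-0.11, 0, -0.057], 3, 0], [[-0.155, 0, -0.08], 4, 0], [[-0.2, 0, -0.104], 5, 0], [[-0.245, 0, -0.127], 6, 0], [[-0.29, 0, -0.15], 7, 0], [[-0.335, 0, -0.174], 8.4, 0], [[-0.38, 0, -0.197], 8.4, 0], [[-0.425, 0, -0.22], 8.4, 0], [[-0.465, 0, -0.241], 8.4, 0], [[-0.491, 0, -0.254], 8.4, 0]], "newtons": 30}}

```text
time: 1.75
tcp_pos: [590.6, -223.9, 239.8]
tcp_rot: [-0.058, 0.705, -0.704, 0.059]
contact_force: [0.8, -0.2, -0.1]
finger_gap: 0.4
```

```bash
cat >> h.py <<'E'
def look(p,name,crop=None):
    d=camera("wrist");f=cv2.resize(d["frame"],None,fx=1.5,fy=1.5)
    S=[[-112,-72,60],[-112,72,60],[-58,72,60],[-58,-72,60]]
    t=np.linspace(0,6.28,30);Wd=np.c_[78+27*np.cos(t),-17+27*np.sin(t),60+0*t]
    for q in(C,S,Wd):cv2.polylines(f,[np.int32(proj(d,box(p,q))*1.5)],True,(0,0,255),1)
    cv2.imwrite(f"pics/{name}.png",f);cv2.imwrite(f"pics/{name}_raw.png",d["frame"]);return d
E
python3 - <<'E'
from h import *
p=np.load("p.npy");look(p,"w1");shift(box(p,[[-85,-48,239]])[0],p[2])
E
```

```text
tool shift m [0.0182 0.0004 0.0507] tcp [ 594.4 -218.2  239.7] t 1.8 F [2.8 3.6 1. ]
axes
 [[-0.985  0.004  0.172]
 [-0.172  0.004 -0.985]
 [-0.005 -1.    -0.004]]
turn about tool y to bring z along box y (deg) 0.5675795595798832
```

View pics/w1.png

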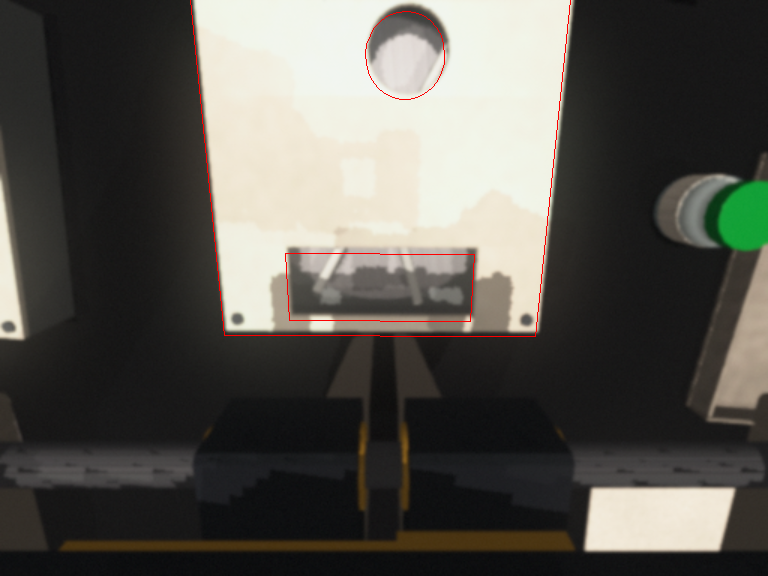

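The wrist view agrees within ~5 mm. The slot is at about (287–477, 247–318), with teeth at (330,270) and (410,275). The arm was still settling, so I'll go above the free gap, lower, and look again.

Call:
{"api": "play_rows", "payload": {"targets": [[[0.007, 0.01, 0.025], 0.5, 0], [[0.014, 0.04, 0.048], 0.5, 0], [[0.014, 0.07, 0.048], 0.5, 0], [[0.014, 0.09, 0.048], 0.5, 0], [[0.014, 0.09, 0.048], 0.5, 0], [[0.014, 0.09, 0.048], 0.5, 0], [[0.014, 0.09, 0.048], 0.5, 0], [[0.014, 0.09, 0.048], 0.5, 0]]}}

```text
time: 2.6
tcp_pos: [583.2, -277.4, 151.3]
tcp_rot: [0.054, -0.705, 0.705, -0.055]
contact_force: [-0.4, 0.6, -0.2]
finger_gap: 0.6
```

Run:
```python
from h import *
p=np.load("p.npy");look(p,"w2");shift(box(p,[[-85,-48,150]])[0],p[2])
```

```text
tool shift m [-0.0031  0.0011 -0.0057] tcp [ 583.1 -277.4  151.1] t 2.65 F [-0.9 -0.2 -0.1]
axes
 [[-0.988  0.002  0.154]
 [-0.154 -0.001 -0.988]
 [-0.002 -1.     0.001]]
turn about tool y to bring z along box y (deg) -0.4956868345560679
```

View pics/w2.png

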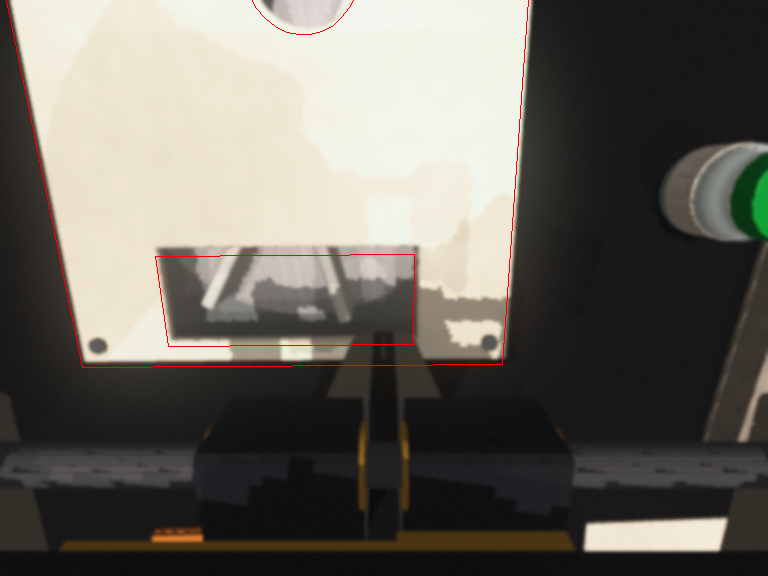

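In this view the slot corners are at display pixels (157,247), (419,247), (416,335) and (171,338). Tooth outer ends are at about (207,305) and (345,320).

Run:
```python
from h import *
p=np.load("p.npy");d=camera("wrist")
px=np.array([(157,247),(419,247),(171,338),(83,363),(505,359),(303,29)])/1.5
P=np.array([[-58,72,60],[-58,-72,60],[-112,72,60],[-125,125,60],[-125,-125,60],[51,-17,60]])
r=least_squares(lambda q:(proj(d,box(q,P))-px).ravel(),p,x_scale=[10,10,.1]);p=r.x
print(p,np.round(r.fun,1));np.save("p.npy",p)
for u in[(207,305),(345,320),(240,250),(325,250)]:
    w=toplane(d,np.array(u)/1.5,50)[:2]-p[:2];c,s=np.cos(p[2]),np.sin(p[2])
    x,y=c*w[0]+s*w[1],-s*w[0]+c*w[1];print(u,x,y,"r",np.hypot(x,y),"a",np.degrees(np.arctan2(y,-x)))
shift(box(p,[[-85,-48,150]])[0],p[2])
f=cv2.imread("pics/w2_raw.png")[150:250,90:290];f=cv2.resize(f,None,fx=4,fy=4,interpolation=2)
for a in(-10,35):
    t=np.radians(a)
    for o in(-4,4):
        q=[[-rr*np.cos(t)+o*np.sin(t),rr*np.sin(t)+o*np.cos(t),50]for rr in(62,110)]
        cv2.polylines(f,[np.int32((proj(d,box(p,q))-[90,150])*4)],False,(0,0,255),1)
cv2.imwrite("pics/w2c.png",f)
```

```text
[ 6.65214865e+02 -2.10563365e+02  1.64752010e-01] [-0.5  1.8 -1.5  0.1 -0.8  1.9  0.4 -0.6 -0.1 -0.5  2.1 -2.1]
(207, 305) -93.3198289438532 51.97628819554157 r 106.8181866944764 a 29.11646832224377
(345, 320) -103.5967184581838 -30.017064816365973 r 107.85779645206051 a -16.15890233857981
(240, 250) -60.37572270137087 29.098404289799188 r 67.02197418701894 a 25.731992045140984
(325, 250) -60.8535936935707 -19.878958595900357 r 64.0182228766131 a -18.090589748100786
tool shift m [-0.0071  0.0008 -0.0044] tcp [ 582.9 -277.3  150.8] t 2.7 F [-0.7  0.3 -0.2]
axes
 [[-0.988  0.002  0.154]
 [-0.154 -0.001 -0.988]
 [-0.002 -1.     0.001]]
turn about tool y to bring z along box y (deg) -0.5873692327326125
```

View pics/w2c.png

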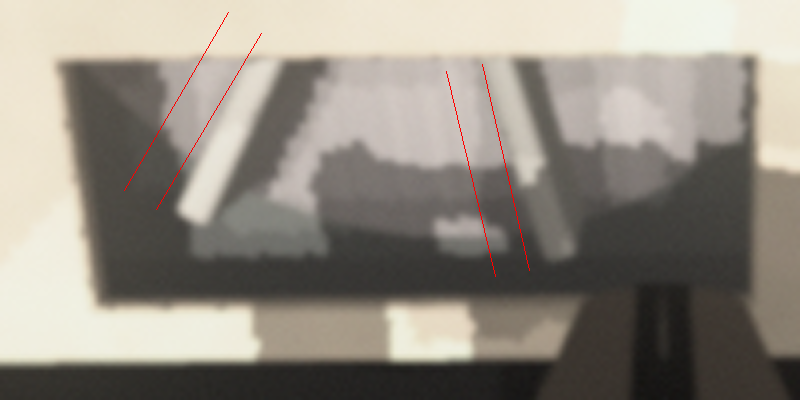

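The wheel starts near −0.11 rad, so the gap is narrow. I'll turn the gripper 90° so that only 20 mm lies along the slot.

Call:
{"api": "play_rows", "payload": {"targets": [[[-0.003, 0, 0.001], -8, 0], [[-0.007, 0, 0.002], -16, 0], [[-0.007, 0, 0.002], -24, 0], [[-0.007, 0, 0.002], -32, 0], [[-0.007, 0, 0.002], -40, 0], [[-0.007, 0, 0.002], -48, 0], [[-0.007, 0, 0.002], -56, 0], [[-0.007, 0, 0.002], -64, 0], [[-0.007, 0, 0.002], -72, 0], [[-0.007, 0, 0.002], -80, 0], [[-0.007, 0, 0.002], -88, 0], [[-0.007, 0, 0.002], -90.5, 0]]}}

```text
time: 3.9
tcp_pos: [589.7, -278.3, 150.1]
tcp_rot: [-0.54, 0.456, -0.457, 0.54]
contact_force: [-0.4, -0.1, -0.3]
finger_gap: 0.1
```

Call:
{"api": "play_rows", "payload": {"targets": [[[0, 0.02, 0], 0, 0], [[0, 0.04, 0], 0, 0], [[0, 0.04, 0], 0, 0], [[0, 0.04, 0], 0, 0], [[0, 0.04, 0], 0, 0]]}}

```text
time: 4.4
tcp_pos: [590.4, -278.2, 110.9]
tcp_rot: [-0.539, 0.457, -0.458, 0.539]
contact_force: [0.4, -1.1, 0.9]
finger_gap: 0.5
```

```bash
cat >> h.py <<'E'
def st(p):
    s=monitor.observe();w=s["tcp_pos"][:2]-p[:2];c,n=np.cos(p[2]),np.sin(p[2])
    print("box xy",round(c*w[0]+n*w[1],1),round(-n*w[0]+c*w[1],1),"z",s["tcp_pos"][2],"t",s["time"],"F",np.round(s["contact_force"],1))
E
python3 - <<'E'
from h import *
p=np.load("p.npy");st(p);d=look(p,"w3")
shift(box(p,[[-85,-54,80]])[0]);st(p)
for c in("scene","side"):
    d=camera(c);m=np.int32(proj(d,box(p,[[-85,0,60]]))[0]);f=d["frame"][m[1]-60:m[1]+60,m[0]-65:m[0]+65];cv2.imwrite(f"pics/{c}1.png",cv2.resize(f,None,fx=4,fy=4))
a=cv2.resize(cv2.imread("pics/w3.png"),(400,300));cv2.imwrite("pics/m3.png",np.hstack([a,cv2.resize(cv2.imread("pics/side1.png"),(325,300))]))
E
```

```text
box xy -84.9 -54.5 z 110.92855676320433 t 4.4 F [ 0.4 -1.1  0.9]
tool shift m [-0.0006  0.031  -0.0002] tcp [ 590.4 -278.3  111. ] t 4.45 F [ 0.2 -0.2 -0.3]
axes
 [[ 0.162  0.002  0.987]
 [-0.987 -0.001  0.162]
 [ 0.001 -1.     0.002]]
box xy -84.9 -54.5 z 111.02238256949258 t 4.45 F [ 0.2 -0.2 -0.3]
```

View pics/m3.png

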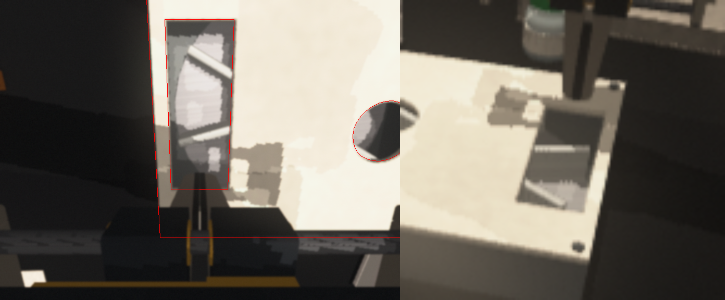

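The fitted slot outline now matches, and the finger sits over the free end of the slot. Descending.

Call:
{"api": "play_rows", "payload": {"targets": [[[0, 0.015, 0], 0, 0], [[0, 0.03, 0], 0, 0], [[0, 0.045, 0], 0, 0], [[0, 0.059, 0], 0, 0], [[0, 0.059, 0], 0, 0], [[0, 0.059, 0], 0, 0]]}}

```text
time: 5.15
tcp_pos: [589.4, -277.7, 49.8]
tcp_rot: [0.539, -0.458, 0.457, -0.539]
contact_force: [-1.8, 0.1, 0.6]
finger_gap: 0.7
```

Call:
{"api": "play_rows", "payload": {"targets": [[[-0.005, 0, 0], 0, 0], [[-0.011, 0, 0], 0, 0], [[-0.017, 0, 0], 0, 0], [[-0.023, 0, 0], 0, 0], [[-0.029, 0, 0], 0, 0], [[-0.035, 0, 0], 0, 0], [[-0.041, 0, 0], 0, 0], [[-0.047, 0, 0], 0, 0], [[-0.053, 0, 0], 0, 0], [[-0.059, 0, 0], 0, 0], [[-0.064, 0, 0], 0, 0], [[-0.068, 0, 0], 0, 0]]}}

```text
time: 6.35
tcp_pos: [579.0, -210.3, 50.8]
tcp_rot: [-0.539, 0.457, -0.458, 0.539]
contact_force: [1.0, -4.2, -0.2]
finger_gap: 0.4
```

Call:
{"api": "play_rows", "payload": {"targets": [[[-0.004, 0, 0], 0, 0], [[-0.008, 0, 0], 0, 0], [[-0.011, 0, 0], 0, 0], [[-0.014, 0, 0], 0, 0], [[-0.014, 0, 0], 0, 0], [[-0.014, 0, 0], 0, 0], [[-0.014, 0, 0], 0, 0]]}}

```text
time: 7.05
tcp_pos: [576.0, -196.6, 50.4]
tcp_rot: [-0.539, 0.458, -0.457, 0.539]
contact_force: [-0.0, -0.3, 0.6]
finger_gap: 0.3
```

```bash
cat >> h.py <<'E'
def teeth(p,name,angs=(-10,35)):
    d=camera("wrist");f=cv2.resize(d["frame"],None,fx=1.5,fy=1.5,interpolation=2)
    for a in angs:
        t=np.radians(a)
        for o in(-4,4):
            q=[[-rr*np.cos(t)+o*np.sin(t),rr*np.sin(t)+o*np.cos(t),50]for rr in(62,110)]
            cv2.polylines(f,[np.int32(proj(d,box(p,q))*1.5)],False,(0,0,255),1)
    cv2.imwrite(f"pics/{name}.png",f);return d
E
python3 - <<'E'
from h import *
p=np.load("p.npy");st(p);teeth(p,"w4");st(p)
E
```

```text
box xy -85.7 28.4 z 50.40089977550423 t 7.05 F [-0.  -0.3  0.6]
box xy -85.7 28.4 z 50.42497226878642 t 7.1 F [0.4 0.  0.2]
```

View pics/w4.png

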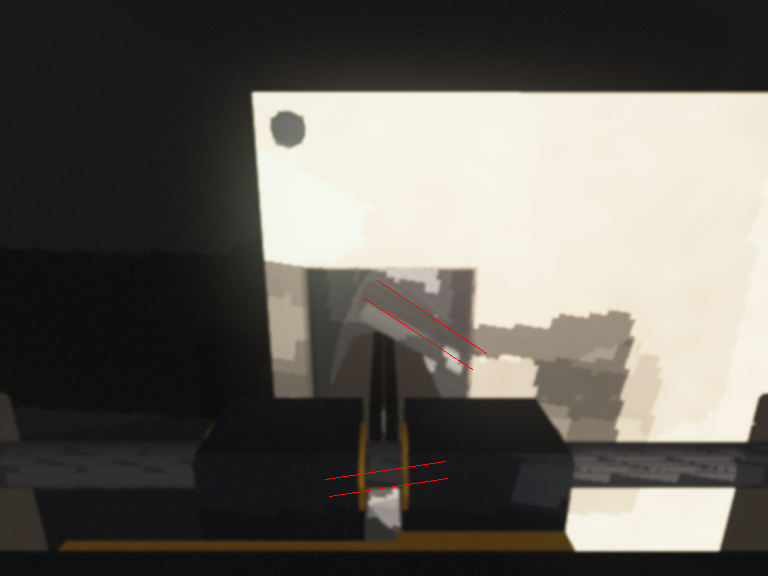

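The tooth ahead of the finger (about (365,310)–(470,365)) is a few degrees short of the full tooth. I'll finish this stroke, then back off and lift.

Call:
{"api": "play_rows", "payload": {"targets": [[[-0.003, 0, 0], 0, 0], [[-0.005, 0, 0], 0, 0], [[-0.005, 0, 0], 0, 0], [[-0.005, 0, 0], 0, 0], [[0.0, 0, 0], 0, 0], [[0.008, 0, 0], 0, 0], [[0.008, 0, 0], 0, 0], [[0.008, 0, 0], 0, 0], [[0.008, 0, 0], 0, 0], [[0.008, 0, 0], 0, 0], [[0.008, 0, 0], 0, 0], [[0.008, 0, 0], 0, 0]]}}

```text
time: 8.3
tcp_pos: [577.6, -204.9, 50.6]
tcp_rot: [-0.539, 0.458, -0.458, 0.539]
contact_force: [0.5, -1.2, -0.6]
finger_gap: 0.7
```

Call:
{"api": "play_rows", "payload": {"targets": [[[0, -0.02, 0], 0, 0], [[0, -0.045, 0], 0, 0], [[0, -0.06, 0], 0, 0], [[0.03, -0.06, 0], 0, 0], [[0.06, -0.06, 0], 0, 0], [[0.076, -0.06, 0], 0, 0], [[0.076, -0.06, 0], 0, 0], [[0.076, -0.06, 0], 0, 0], [[0.076, -0.06, 0], 0, 0], [[0.076, -0.06, 0], 0, 0]]}}

```text
time: 9.3
tcp_pos: [590.0, -278.1, 110.6]
tcp_rot: [-0.539, 0.457, -0.457, 0.54]
contact_force: [-0.0, -0.0, -0.2]
finger_gap: 0.6
```

Run:
```python
from h import *
p=np.load("p.npy");st(p);teeth(p,"w5")
```

```text
box xy -85.2 -54.3 z 110.58203147987658 t 9.3 F [-0.  -0.  -0.2]
```

View pics/w5.png

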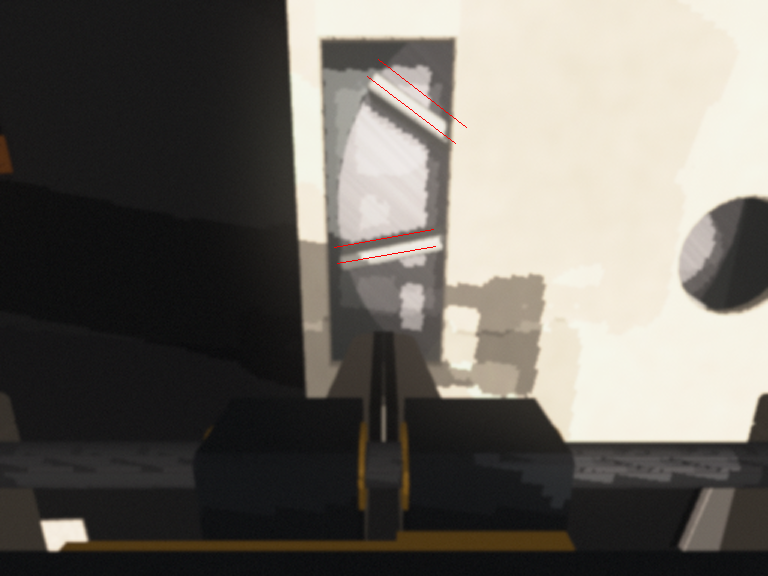

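The lines mark an exact tooth. The teeth lie about 7 px (~4 mm) short, so the wheel is near 0.745 rad. For the second stroke I'll go 4 mm further.

Call:
{"api": "play_rows", "payload": {"targets": [[[0, 0.015, 0], 0, 0], [[0, 0.03, 0], 0, 0], [[0, 0.045, 0], 0, 0], [[0, 0.06, 0], 0, 0], [[0, 0.06, 0], 0, 0], [[0, 0.06, 0], 0, 0], [[0, 0.06, 0], 0, 0]]}}

```text
time: 10.05
tcp_pos: [590.4, -280.1, 51.1]
tcp_rot: [-0.539, 0.457, -0.458, 0.539]
contact_force: [0.0, 0.1, -0.1]
finger_gap: 0.4
```

Call:
{"api": "play_rows", "payload": {"targets": [[[-0.005, 0, 0], 0, 0], [[-0.011, 0, 0], 0, 0], [[-0.017, 0, 0], 0, 0], [[-0.023, 0, 0], 0, 0], [[-0.029, 0, 0], 0, 0], [[-0.035, 0, 0], 0, 0], [[-0.041, 0, 0], 0, 0], [[-0.047, 0, 0], 0, 0], [[-0.053, 0, 0], 0, 0], [[-0.059, 0, 0], 0, 0], [[-0.064, 0, 0], 0, 0], [[-0.068, 0, 0], 0, 0]]}}

```text
time: 11.25
tcp_pos: [579.5, -212.3, 50.9]
tcp_rot: [-0.539, 0.457, -0.458, 0.539]
contact_force: [0.2, -2.6, 0.5]
finger_gap: 0.3
```

Call:
{"api": "play_rows", "payload": {"targets": [[[-0.004, 0, 0], 0, 0], [[-0.008, 0, 0], 0, 0], [[-0.012, 0, 0], 0, 0], [[-0.016, 0, 0], 0, 0], [[-0.02, 0, 0], 0, 0], [[-0.023, 0, 0], 0, 0], [[-0.023, 0, 0], 0, 0], [[-0.023, 0, 0], 0, 0], [[-0.023, 0, 0], 0, 0]]}}

```text
time: 12.15
tcp_pos: [574.8, -189.6, 50.4]
tcp_rot: [-0.539, 0.458, -0.457, 0.539]
contact_force: [0.5, -0.1, -0.2]
finger_gap: 0.4
```

Run:
```python
from h import *
p=np.load("p.npy");st(p)
```

```text
box xy -85.7 35.5 z 50.386697206341 t 12.15 F [ 0.5 -0.1 -0.2]
```

Call:
{"api": "play_rows", "payload": {"targets": [[[-0.002, 0, 0], 0, 0], [[-0.002, 0, 0], 0, 0], [[-0.002, 0, 0], 0, 0], [[0.002, 0, 0], 0, 0], [[0.01, 0, 0], 0, 0], [[0.01, 0, 0], 0, 0], [[0.01, 0, 0], 0, 0], [[0.01, 0, 0], 0, 0], [[0.01, 0, 0], 0, 0]]}}

```text
time: 13.05
tcp_pos: [576.7, -199.8, 50.6]
tcp_rot: [-0.539, 0.458, -0.457, 0.539]
contact_force: [0.7, 0.9, -0.0]
finger_gap: 0.3
```

Call:
{"api": "play_rows", "payload": {"targets": [[[0, -0.02, 0], 0, 0], [[0, -0.045, 0], 0, 0], [[0, -0.06, 0], 0, 0], [[0.03, -0.06, 0], 0, 0], [[0.06, -0.06, 0], 0, 0], [[0.08, -0.06, 0], 0, 0], [[0.08, -0.06, 0], 0, 0], [[0.08, -0.06, 0], 0, 0], [[0.08, -0.06, 0], 0, 0], [[0.08, -0.06, 0], 0, 0]]}}

```text
time: 14.05
tcp_pos: [589.9, -277.2, 110.6]
tcp_rot: [-0.539, 0.457, -0.457, 0.54]
contact_force: [-0.1, 0.5, 0.1]
finger_gap: 0.5
```

Run:
```python
from h import *
p=np.load("p.npy");st(p);teeth(p,"w6")
```

```text
box xy -85.2 -53.4 z 110.64760919585513 t 14.05 F [-0.1  0.5  0.1]
```

View pics/w6.png

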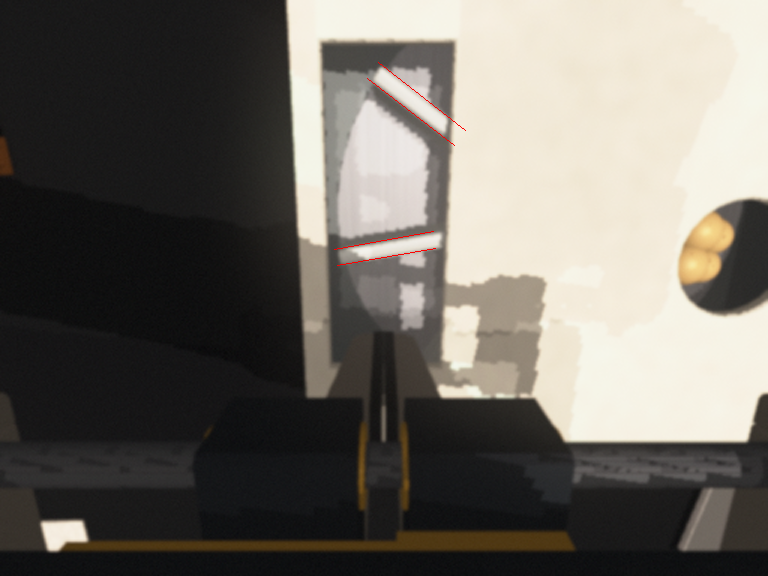

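The teeth now lie within the expected lines, and the beige brain shows in the round window at (708,245). I'll lift clear and hand in.

Call:
{"api": "play_rows", "payload": {"targets": [[[0, -0.03, 0], 0, 0], [[0, -0.07, 0], 0, 0], [[0, -0.1, 0], 0, 0], [[0, -0.1, 0], 0, 0], [[0, -0.1, 0], 0, 0], [[0, -0.1, 0], 0, 0], [[0, -0.1, 0], 0, 0]]}}

```text
time: 14.8
tcp_pos: [588.9, -278.6, 209.0]
tcp_rot: [0.539, -0.458, 0.457, -0.539]
contact_force: [-0.9, -0.5, -0.1]
finger_gap: 0.4
```

Run:
```python
from h import *
p=np.load("p.npy");st(p);print(robot.sign_off())
```

```text
box xy -86.4 -54.6 z 208.977956781024 t 14.8 F [-0.9 -0.5 -0.1]
the job is handed in; nothing more can be done
None
```

The brain model is under the round window, and I handed the job in at 14.8 s with the arm lifted clear.

- **Strokes:** I pushed the wheel clockwise in two strokes of one tooth each, with the closed fingers through the slot. Between them I backed the finger off, paused and lifted it out.
- **First stroke:** it ended about 0.04 rad short of the tooth, and the second stroke made that up. I also stopped briefly in each stroke to check the position, without backing off, before pushing the last few millimetres.
- **Last check:** the wrist picture showed the teeth within the lines expected for a whole tooth, about 1.57 rad. The beige brain was visible in the round window, and every force reading stayed at a few newtons.
- **Square viewer:** I never went near it. I did not take another picture of its wheel.

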